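# Slide the toast board into the third gap of the pick-up rack

### The arm

A 7-joint arm with a two-finger parallel gripper is mounted at the origin on the work surface. World frame = base frame: x ahead of the robot, y to its left, z up, the work surface at z = 0. Lengths are in m, angles in rad, forces in N, time in s.
With the tool pointing down it reaches from about 0.35 to 0.9 m from the base axis. Payload 19.9 kg.
Tool frame: the origin (TCP) lies on the centre line of the jaws, within the pads' length; the fingertips stand 11 mm ahead of it and the grasp point (between the pads) lies 8 mm behind it; z points along the fingers, y is the direction in which the jaws open and shut (so a half turn about z gives the same grasp; the last joint's range is limited). The gripper opens to 85 mm and grips with 20 to 120 N. Pads are 22 mm wide; open, the fingers measure 114 mm over their backs; the gripper's body (76 mm by 85 mm) begins 54 mm behind the grasp point. The pads swing forward as they close: fully open they stand 13 mm farther back than shut.
Start: joints at [1.224, 0.417, -0.01, 1.614, 0.005, 1.111, -0.053], TCP at [0.188, -0.596, 0.242] pointing down, gripper open.
Joint ranges: [-2.81, 2.81], [-0.39, 2.02], [-1.27, 1.25], [0.06, 2.57], [-1.19, 4.33], [0.19, 2], [-2.82, 2.82]. Speed limits (rad/s): [1.89, 1.89, 2.39, 2.39, 3.01, 3.01, 3.01].

### API

Orientations are given as [roll, pitch, yaw] about the fixed x, y, z axes, in that order (R = Rz(yaw) Ry(pitch) Rx(roll)).
In Python, from bench import robot, optics, finder gives the robot as it stands.
- The arm moves only by the tool jog_arm, never from a script. Its argument "motion" is a list of rows, each an object with "linear": the shift along the tool's x, y, z in mm, a list of three; "rot": the turn, a rotation vector about the tool's x, y, z in rad, a list of three. A call has exactly 8 rows; each row is the pose to reach, as a shift and turn from the pose measured when the call began, along the tool's axes at that moment; what a row does not reach only later rows make up. A row lasts 1/8 s, in which the tool goes at most 62.5 mm and 10.7 degrees, less where a joint would pass 70% of its speed; a pose out of reach is approached as far as the arm can. A call with a gripper value outside its range is refused whole. "jaw" is the opening, from 0 (shut) to 1 (fully open), set as the call begins (left out, the last holds). The fingers move at their own pace and stop on an object; the grip force is fixed at half the most. Time passes only in rows, so rows that repeat a pose let the fingers close, or fill a call up. It gives the time, the measured TCP pose, the force and the opening at its end, in the units of the state.
- robot.read_state(): the state, without advancing time (a new reading comes with each control period).
- optics.capture(name): name is "scene" or "top" or "wrist"; returns a dict with "color" (420x560x3 uint8, red, green, blue), "range_z" (420x560 float32, m along the optical axis (not along the pixel's ray), 0 where there is no reading), "K" (3x3 intrinsics, pixels), "eye" and "rotation" of the camera in the world. Camera axes: x right, y down, z forward; pixel columns grow to the right and rows downward; lengths in m; the calibration is good to about 2 mm. A picture is of the moment at which its call begins.
- robot.finish_job(): hands the job in, once; it reports no verdict.
Trained networks look in the newest picture that a camera, given by its name, has taken for a name from the list of things; names that differ only in an ending like _2 or _b are one class to them, and where a whole thing is asked for, a point or a joint stands for the part that bears it (a point fixed in the world has none). Each returns a list of dicts, best first, with "conf" (0 to 1); they miss things now and then, are a little off and sometimes report something else, mostly with a low value. They report only what shows in the picture. A call takes as long as a camera call. They do not tell look-alikes from the thing itself.
- finder.spot_in(camera, label): "centre" ([row, column] in pixels, amid what is visible of it).
- finder.silhouettes(camera, label): "pixels" (420x560 bool, what is visible of it) and "centre" ([row, column] in pixels, amid what is visible of it).
- finder.mark_of(camera, label): "centre" ([row, column] in pixels: a listed point, or the origin of a listed thing).
The state is a dict: "time": time; "q": joint angles; "dq": joint speeds; "tau": joint torques, N m; "ee_pos": TCP position; "tcp_rot": TCP orientation; "ft_force": force on the tool from outside, world axes, zero at the start; "wrist_torque": the same for the moment, N m; "width": finger opening in m.
Only numpy, scipy, OpenCV 4.12 (cv2) and the standard library are available. Lean on these libraries where they do the work, as an engineer would, in place of code of your own. Each camera call takes 0.05 s, during which the arm holds its last target. There are 200 camera calls.

### The job

Count along the pick-up rack from the end with the red post: run a fingertip along the top of its brass rail, touching it over the first, then the second, then the third gap, and no farther along. Then push the loose white board of sausage toasts along the counter, without lifting or tipping it, into that third gap until it is fully home against the back stop. Leave the bottle, the bowl and the two boards already in the rack where they are.

Things in the scene. Friction and masses are not known exactly. Their poses are not given: they have to be found in the camera images.
- rack: Fixed wooden rack: 7 dividers (8 mm thick, 44 mm high) make 6 gaps along its y axis, each 52 mm wide; gap centres y = +150, +90, +30, -30, -90, -150 mm. Origin: rack's centre, on the counter, which is also the gaps' floor. Open front (-x) faces the robot, dividers end there at x = -40 mm; the back stop's inner face is at x = +34 mm. A brass rail crosses over all gaps (see rail1).
- red_post: Fixed upright red post with a ball top, 28 mm wide, 76 mm high, at one end of the rack, 212 mm from the rack's origin at either its +y or its -y end. It marks the end to count from. Origin: centre of its foot.
- white_post: The same post in white, at the rack's other end.
- toast_board: Loose white board with 3 sausage toasts, the only board outside the rack, in front of it. 90 mm long (x, roughly along the rack's x), 40 wide, 18 thick, 32 high with food; 0.11 to 0.22 kg. Origin: centre of underside. Slides on the counter. Goes in lengthwise under the rail; home, its end meets the back stop, its origin is at rack x = -11 mm and 16 mm stick out in front.
- tomato_board_a: Dark-wood board with tomato toasts, same size, loose, standing in the gap at y = +90 mm of the rack. To be left alone.
- tomato_board_b: Dark-wood board with tomato toasts, same size, loose, standing in the gap at y = -150 mm of the rack. To be left alone.
- oil_bottle: Loose green glass bottle, 44 mm across, 130 mm high, on the counter to one side of the board. Origin: centre of its underside. To be left alone.
- sauce_bowl: Loose white bowl, 76 mm across, 40 mm high, on the counter to one side of the board. Origin: centre of its underside. To be left alone.
- rail1: Length of the brass rail over the gap at y = +150 mm of the rack. Rigid, fixed, 24 mm wide (x), 58 mm long (y), 10 mm thick, its flat top 54 mm above the counter, its underside at 44 mm; a 2 mm notch parts it from the next. Origin: centre of its top face; axes as the rack's.
- rail2: Length of the brass rail over the gap at y = +90 mm of the rack. As rail1.
- rail3: Length of the brass rail over the gap at y = +30 mm of the rack. As rail1.
- rail4: Length of the brass rail over the gap at y = -30 mm of the rack. As rail1.
- rail5: Length of the brass rail over the gap at y = -90 mm of the rack. As rail1.
- rail6: Length of the brass rail over the gap at y = -150 mm of the rack. As rail1.
Things that resemble listed ones, but are neither listed nor needed, are in the scene too. Leave any blue look-alike of the toast_board alone.

How it is judged:
By the outcome, as a careful person would: the job done as asked, in the order asked, and still so for the second after the job is handed in, with the robot touching nothing.
It also fails if it takes over 69 s, if anything falls off the work surface, if the arm or the gripper's body presses on something with over 40 N, if the wrist force passes 120 N, or if a joint passes its speed limit or range.

## Working session

There is one attempt and no reset: what is moved stays moved. The work goes in short steps, Python scripts to look and compute and a tool call to move; the robot and the scene stay as the last step left them, time stands still between calls to the robot, and variables do not carry over. Pictures are saved under pics/ and viewed, about 8 in all and at most 12, crops included, and the job is handed in when it is done.

Besides the shell and the picture viewer there is one more tool, called after "Call:" as name([rows], argument=value, ...), one row to a line, values as JSON. jog_arm: Moves the arm, as the interface text tells. Its arguments: {"type":"object","properties":{"motion":{"type":"array"},"jaw":{"type":"number"}},"required":["motion"]}

```bash
mkdir -p pics; ls; cat > h.py <<'E'
import numpy as np, cv2
from bench import robot, optics, finder
def world(c,rc):
    r,k=int(round(rc[0])),int(round(rc[1]))
    w=c["range_z"][max(r-2,0):r+3,max(k-2,0):k+3]; w=w[w>0]
    if not len(w): return None
    z=np.median(w); K=np.array(c["K"])
    return np.array(c["eye"])+np.array(c["rotation"])@(z*np.linalg.inv(K)@[rc[1],rc[0],1])
def cloud(c,m=None):
    z=c["range_z"]; v,u=np.nonzero((z>0)&(m if m is not None else True)); d=z[v,u]; K=np.array(c["K"])
    p=np.stack([(u-K[0,2])/K[0,0]*d,(v-K[1,2])/K[1,1]*d,d],1)
    return p@np.array(c["rotation"]).T+np.array(c["eye"]),v,u
E
python3 - <<'E'
from h import *
s=robot.read_state();print({k:np.round(v,3) for k,v in s.items()})
for cam in ["top","scene"]:
    c=optics.capture(cam); cv2.imwrite(f"pics/{cam}0.png",c["color"][:,:,::-1]); print(cam,np.round(c["eye"],3))
    for l in ["rack","red_post","white_post","toast_board","tomato_board_a","oil_bottle","sauce_bowl","rail1"]:
        for d in finder.mark_of(cam,l)[:6]:
            w=world(c,d["centre"]); print(l,round(d["conf"],2),np.round(d["centre"]),None if w is None else np.round(w,3))
E
```

```text
pics
{'time': np.float64(0.0), 'q': array([ 1.223,  0.418, -0.01 ,  1.614,  0.005,  1.111, -0.053]), 'dq': array([-0.   , -0.001,  0.   ,  0.001,  0.003,  0.002, -0.   ]), 'tau': array([-1.0000e-03, -8.6445e+01,  6.7800e-01, -4.3490e+01,  1.9000e-02,
        7.0000e-03,  0.0000e+00]), 'ee_pos': array([ 0.188, -0.596,  0.242]), 'tcp_rot': array([-3.14 ,  0.   ,  0.306]), 'ft_force': array([ 0.548, -0.357,  0.203]), 'wrist_torque': array([ 0.005,  0.01 , -0.052]), 'width': np.float64(0.085)}
top [0.413 0.023 1.026]
rack 0.77 [190. 271.] [-1.068 -1.458 -0.455]
rack 0.31 [192. 374.] [-1.767 -2.157 -1.155]
red_post 0.67 [196. 173.] [-0.542 -0.932  0.07 ]
red_post 0.28 [189. 260.] [-1.004 -1.395 -0.392]
white_post 0.69 [191. 374.] [-1.763 -2.153 -1.15 ]
white_post 0.68 [187. 258.] [-0.994 -1.385 -0.382]
toast_board 0.91 [258. 346.] [-1.511 -1.901 -0.898]
toast_board 0.76 [252. 278.] [-1.11  -1.5   -0.498]
tomato_board_a 0.64 [197. 349.] [-1.576 -1.966 -0.964]
oil_bottle 0.67 [251. 423.] [-1.852 -2.242 -1.239]
sauce_bowl 0.55 [235. 127.] [-0.255 -0.645  0.357]
rail1 0.77 [185. 259.] [-0.999
[... 450 characters left out ...]
toast_board 0.67 [176. 252.] [2.967 2.296 2.704]
toast_board 0.67 [270. 315.] [2.282 1.611 2.019]
toast_board 0.58 [204. 296.] [2.612 1.941 2.349]
toast_board 0.37 [212. 187.] [3.09  2.42  2.828]
toast_board 0.26 [254. 265.] [2.593 1.923 2.33 ]
tomato_board_a 0.89 [271. 311.] [2.354 1.684 2.092]
tomato_board_a 0.85 [214. 214.] [2.922 2.252 2.659]
oil_bottle 0.88 [153. 200.] [3.377 2.707 3.114]
sauce_bowl 0.59 [292. 435.] [1.759 1.089 1.497]
rail1 0.81 [230. 256.] [2.651 1.981 2.388]
rail1 0.8 [274. 345.] [2.121 1.451 1.858]
rail1 0.68 [260. 314.] [2.297 1.626 2.034]
rail1 0.63 [205. 205.] [2.996 2.326 2.733]
rail1 0.6 [244. 281.] [2.491 1.821 2.228]
rail1 0.55 [215. 227.] [2.842 2.171 2.579]
```

View pics/top0.png

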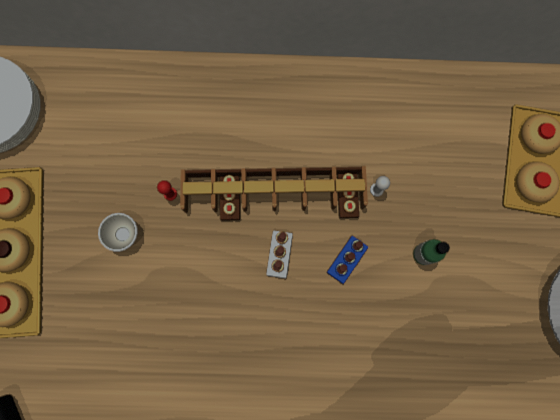

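View pics/scene0.png

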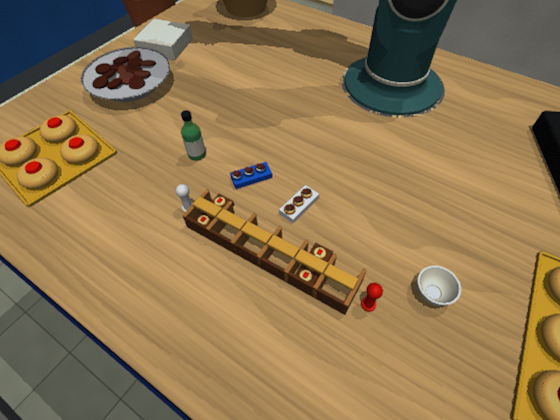

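The top view shows the rack along row ~187, with the red post at its left end (col 165). The third gap is at col ~259, between the tomato boards at cols 229 and 349. The white board is at (254,280), the blue look-alike at (260,347), the bowl at (233,118) and the bottle at (252,432). The scene view agrees. "rotation" comes as roll/pitch/yaw, so I'll fix that in the helper.

```bash
sed -i 's/^from bench/from scipy.spatial.transform import Rotation as Ro\nfrom bench/; s/np.array(c\["rotation"\])/Ro.from_euler("xyz",c["rotation"]).as_matrix()/' h.py
python3 - <<'E'
from h import *
c=optics.capture("top"); print(np.round(c["rotation"],3),np.round(c["K"],1).tolist())
for l in ["red_post","white_post","toast_board","tomato_board_a","oil_bottle","sauce_bowl","rail1"]:
    for d in finder.mark_of("top",l)[:7]:
        w=world(c,d["centre"]); print(l,round(d["conf"],2),np.round(d["centre"]),None if w is None else np.round(w,3))
P,v,u=cloud(c); rgb=c["color"][v,u].astype(int)
def rect(m,n):
    r=cv2.minAreaRect((P[m][:,:2]*1000).astype(np.float32)); print(n,m.sum(),np.round(r[0]),np.round(r[1]),round(r[2],1), np.round(np.median(P[m][:,2]),3))
box=(u>262)&(u<298)&(v>225)&(v<285)&(P[:,2]>.011); rect(box,"board")
# rail
for a in [(180,370)]:
    m=(u>a[0])&(u<a[1])&(v>165)&(v<215)&(abs(P[:,2]-.054)<.004)&(rgb[:,0]-rgb[:,2]>60); rect(m,"rail")
m=(u>180)&(u<370)&(v>160)&(v<225)&(P[:,2]>.02)&(P[:,2]<.062); rect(m,"rack")
E
```

```text
[-2.956 -0.015 -1.543] [[510.2, 0.0, 280.7], [0.0, 510.2, 209.8], [0.0, 0.0, 1.0]]
red_post 0.6 [195. 170.] [0.626 0.237 0.019]
white_post 0.84 [189. 374.] [ 0.652 -0.176  0.018]
white_post 0.51 [188. 197.] [0.635 0.177 0.055]
toast_board 0.95 [252. 278.] [0.517 0.016 0.03 ]
toast_board 0.75 [257. 345.] [ 0.51  -0.115  0.028]
tomato_board_a 0.84 [193. 350.] [ 0.639 -0.125  0.028]
tomato_board_a 0.82 [202. 226.] [0.615 0.123 0.022]
tomato_board_a 0.25 [188. 260.] [0.638 0.055 0.055]
oil_bottle 0.74 [197. 168.] [0.625 0.242 0.008]
oil_bottle 0.68 [250. 425.] [ 0.524 -0.257  0.083]
oil_bottle 0.29 [187. 256.] [0.639 0.063 0.054]
oil_bottle 0.19 [250. 280.] [0.521 0.012 0.032]
sauce_bowl 0.96 [235. 124.] [0.545 0.326 0.005]
sauce_bowl 0.68 [190. 374.] [ 0.65  -0.177  0.013]
sauce_bowl 0.38 [183. 322.] [ 0.652 -0.065  0.054]
rail1 0.85 [187. 257.] [0.64  0.06  0.054]
rail1 0.83 [186. 195.] [0.639 0.182 0.054]
rail1 0.83 [184. 348.] [ 0.651 -0.117  0.055]
rail1 0.76 [185. 229.] [0.642 0.115 0.055]
rail1 0.66 [187. 290.] [ 0.642 -0.003  0.053]
rail1 0.65 [191. 377.] [ 0.647 -0.18   0.025]
rail1 0.58 [184. 325.] [ 0.651 -0.072  0.055]
board 913 [516.  14.] [40. 90.] 83.1 0.02
rail 1963 [638.  29.] [ 46. 357.] 1.2 0.054
rack 4741 [636.  28.] [ 98. 367.] 2.9 0.046
```

```bash
cat >> h.py <<'E'
def goto(x,y,z,yaw):
    s=robot.read_state(); R=Ro.from_euler("xyz",s["tcp_rot"]); T=Ro.from_euler("xyz",[np.pi,0,yaw])
    print("t",round(float(s["time"]),2),"tcp",np.round(s["ee_pos"],4),np.round(s["tcp_rot"],3),"F",np.round(s["ft_force"],1),"w",round(float(s["width"]),3))
    print("lin",np.round(R.inv().apply(np.array([x,y,z])-s["ee_pos"])*1000,1),"rot",np.round((R.inv()*T).as_rotvec(),3))
E
python3 - <<'E'
from h import *
c=optics.capture("top"); P,v,u=cloud(c); rgb=c["color"][v,u].astype(int)
m=(u>180)&(u<370)&(v>165)&(v<215)&(abs(P[:,2]-.054)<.004)&(rgb[:,0]-rgb[:,2]>60)
q=P[m][:,:2]
for _ in range(4):
    a,b=np.polyfit(q[:,1],q[:,0],1); q=q[abs(q[:,0]-a*q[:,1]-b)<.014]
r=cv2.minAreaRect((q*1000).astype(np.float32)); yaw=-np.arctan(a)
R=np.array([[np.cos(yaw),-np.sin(yaw)],[np.sin(yaw),np.cos(yaw)]])
t=q@R; print("n",len(q),"yaw",yaw,r)
lo,hi=np.percentile(t,[.5,99.5],axis=0); print("ext",hi-lo); C=R@((lo+hi)/2); print("centre",C)
for n,p in dict(rail1=(0,150),rail2=(0,90),rail3=(0,30),home=(-11,30),front=(-120,30)).items(): print(n,np.round(C+R@(np.array(p)/1000),4))
goto(*(C+R@[0,.15]),.11,yaw)
E
```

```text
n 1955 yaw 0.05204779656258241 ((643.7338256835938, 28.867874145507812), (24.53573226928711, 357.0561828613281), 3.098223924636841)
ext [0.02297348 0.35392081]
centre [0.64366494 0.02892192]
rail1 [0.6359 0.1787]
rail2 [0.639  0.1188]
rail3 [0.6421 0.0589]
home [0.6311 0.0583]
front [0.5223 0.0526]
t 1.35 tcp [ 0.1881 -0.596   0.2423] [-3.142  0.     0.306] F [0.6 0.4 0.3] w 0.085
lin [ 660.2 -603.9  132.2] rot [-0.     0.     0.254]
```

Call:
jog_arm([
  {"linear": [42,-38,0],"rot": [0,0,0.03]},
  {"linear": [84,-77,0],"rot": [0,0,0.06]},
  {"linear": [126,-115,0],"rot": [0,0,0.09]},
  {"linear": [168,-154,0],"rot": [0,0,0.12]},
  {"linear": [210,-192,0],"rot": [0,0,0.15]},
  {"linear": [252,-230,0],"rot": [0,0,0.18]},
  {"linear": [294,-269,0],"rot": [0,0,0.21]},
  {"linear": [336,-307,0],"rot": [0,0,0.254]},
], jaw=0)

```text
time: 2.35
ee_pos: [0.4168, -0.2004, 0.2426]
tcp_rot: [3.141, -0.001, 0.05]
ft_force: [0.1, -0.1, 0.7]
width: 0.0003
```

```bash
python3 -c "
from h import *
goto(.6359,.1787,.085,.053)"
```

```text
t 2.35 tcp [ 0.4168 -0.2004  0.2426] [ 3.141e+00 -1.000e-03  5.000e-02] F [ 0.1 -0.1  0.7] w 0.0
lin [ 237.8 -367.6  157.6] rot [ 0.    -0.001 -0.003]
```

Call:
jog_arm([
  {"linear": [34,-52,0],"rot": [0,0,0]},
  {"linear": [68,-105,0],"rot": [0,0,0]},
  {"linear": [102,-158,0],"rot": [0,0,0]},
  {"linear": [136,-210,10],"rot": [0,0,0]},
  {"linear": [170,-263,40],"rot": [0,0,0]},
  {"linear": [204,-315,70],"rot": [0,0,0]},
  {"linear": [238,-367,100],"rot": [0,0,0]},
  {"linear": [238,-367,140],"rot": [0,0,-0.003]},
])

```text
time: 3.35
ee_pos: [0.6376, 0.182, 0.1025]
tcp_rot: [-3.14, -0.004, 0.056]
ft_force: [1.4, -0.2, -1.3]
width: 0.0005
```

```bash
python3 - <<'E'
from h import *
goto(.6359,.1787,.066,.053)
c=optics.capture("wrist"); cv2.imwrite("pics/w1.png",c["color"][:,:,::-1])
for d in finder.mark_of("wrist","rail1"):
    w=world(c,d["centre"]); print(round(d["conf"],2),np.round(d["centre"]),np.round(w,3) if w is not None else None)
E
```

```text
t 3.35 tcp [0.6376 0.182  0.1025] [-3.14  -0.004  0.056] F [ 1.4 -0.2 -1.3] w 0.0
lin [-2.   3.3 36.5] rot [-0.002 -0.004  0.003]
0.86 [252. 397.] [0.638 0.118 0.053]
0.78 [250. 287.] [0.636 0.178 0.053]
0.68 [251. 505.] [0.642 0.058 0.053]
```

View pics/w1.png

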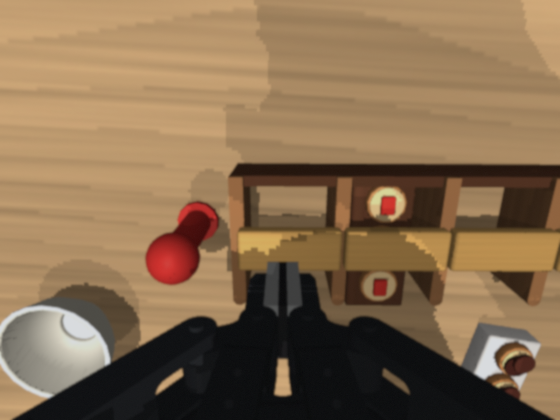

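The wrist view shows the red post at (258,172) and rails 1–3 at cols 287/397/505, row 250. The network positions match the fit within 1–2 mm, so I'll descend to just above rail 1.

Call:
jog_arm([
  {"linear": [-2,3,8],"rot": [0,-0.004,0]},
  {"linear": [-2,3,16],"rot": [0,-0.004,0]},
  {"linear": [-2,3,24],"rot": [0,-0.004,0]},
  {"linear": [-2,3,30],"rot": [0,-0.004,0]},
  {"linear": [-2,3,33],"rot": [0,-0.004,0]},
  {"linear": [-2,3,35],"rot": [0,-0.004,0]},
  {"linear": [-2,3,36],"rot": [0,-0.004,0]},
  {"linear": [-2,3,36],"rot": [0,-0.004,0]},
])

```text
time: 4.45
ee_pos: [0.6319, 0.1767, 0.0649]
tcp_rot: [3.139, 0.01, 0.056]
ft_force: [-26.1, -10.4, 60.4]
width: -0.0002
```

```bash
python3 -c "
from h import *
goto(.6359,.1787,.064,.053)"
```

```text
t 4.45 tcp [0.6319 0.1767 0.0649] [3.139 0.01  0.056] F [-26.1 -10.4  60.4] w -0.0
lin [ 4.1 -1.8  0.8] rot [0.002 0.01  0.003]
```

Already in firm contact at about 60 N, so I'll ease off to the measured height and read the force.

Call:
jog_arm([
  {"linear": [0,0,-0.3],"rot": [0,0.01,0]},
  {"linear": [1,0,-0.3],"rot": [0,0.01,0]},
  {"linear": [2,0,-0.3],"rot": [0,0.01,0]},
  {"linear": [3,0,-0.3],"rot": [0,0.01,0]},
  {"linear": [4,0,-0.3],"rot": [0,0.01,0]},
  {"linear": [4,0,-0.3],"rot": [0,0.01,0]},
  {"linear": [4,0,-0.3],"rot": [0,0.01,0]},
  {"linear": [4,0,-0.3],"rot": [0,0.01,0]},
])

```text
time: 5.45
ee_pos: [0.6355, 0.1771, 0.0651]
tcp_rot: [3.139, 0.001, 0.056]
ft_force: [-7.0, -2.0, 9.8]
width: 0.0002
```

```bash
python3 -c "
from h import *
goto(.639,.1188,.0649,.053); goto(.6421,.0589,.0649,.053)"
```

```text
t 5.45 tcp [0.6355 0.1771 0.0651] [3.139e+00 1.000e-03 5.600e-02] F [-7.  -2.   9.8] w 0.0
lin [ 0.2 58.4  0.3] rot [0.002 0.001 0.003]
t 5.45 tcp [0.6355 0.1771 0.0651] [3.139e+00 1.000e-03 5.600e-02] F [-7.  -2.   9.8] w 0.0
lin [ -0.  118.4   0.5] rot [0.002 0.001 0.003]
```

Call:
jog_arm([
  {"linear": [0,7,0.2],"rot": [0,0,0]},
  {"linear": [0,15,0.2],"rot": [0,0,0]},
  {"linear": [0,22,0.2],"rot": [0,0,0]},
  {"linear": [0,30,0.3],"rot": [0,0,0]},
  {"linear": [0,37,0.3],"rot": [0,0,0]},
  {"linear": [0,44,0.3],"rot": [0,0,0]},
  {"linear": [0,52,0.3],"rot": [0,0,0]},
  {"linear": [0,58,0.3],"rot": [0,0,0]},
])

```text
time: 6.45
ee_pos: [0.6392, 0.1199, 0.0651]
tcp_rot: [3.141, 0.0, 0.057]
ft_force: [-0.1, 4.8, 4.8]
width: -0.0001
```

```bash
python3 -c "
from h import *
goto(.6421,.0589,.0649,.053)"
```

```text
t 6.45 tcp [0.6392 0.1199 0.0651] [3.141 0.    0.057] F [-0.1  4.8  4.8] w -0.0
lin [-0.6 61.1  0.3] rot [0.001 0.    0.004]
```

Still in contact at rail 2 (4.8 N, with friction opposing the slide). Continuing to rail 3.

Call:
jog_arm([
  {"linear": [0,7,0.2],"rot": [0,0,0]},
  {"linear": [0,15,0.3],"rot": [0,0,0]},
  {"linear": [0,22,0.3],"rot": [0,0,0]},
  {"linear": [0,30,0.3],"rot": [0,0,0]},
  {"linear": [0,37,0.4],"rot": [0,0,0]},
  {"linear": [0,44,0.4],"rot": [0,0,0]},
  {"linear": [0,52,0.4],"rot": [0,0,0]},
  {"linear": [0,58,0.4],"rot": [0,0,0]},
])

```text
time: 7.45
ee_pos: [0.6431, 0.063, 0.0651]
tcp_rot: [-3.141, -0.001, 0.057]
ft_force: [0.5, 4.4, 7.4]
width: -0.0
```

```bash
python3 -c "
from h import *
goto(.516,.014,.12,-.12)"
```

```text
t 7.45 tcp [0.6431 0.063  0.0651] [-3.141e+00 -1.000e-03  5.700e-02] F [0.5 4.4 7.4] w -0.0
lin [-129.6   41.5  -55. ] rot [-0.001 -0.001  0.177]
```

All three rails touched in order. Now I'll lift off and go over the board with the jaws open.

Call:
jog_arm([
  {"linear": [0,0,-30],"rot": [0,0,0]},
  {"linear": [0,0,-60],"rot": [0,0,0]},
  {"linear": [-30,10,-60],"rot": [0,0,0.04]},
  {"linear": [-60,20,-60],"rot": [0,0,0.08]},
  {"linear": [-90,30,-60],"rot": [0,0,0.13]},
  {"linear": [-115,37,-60],"rot": [0,0,0.177]},
  {"linear": [-130,42,-60],"rot": [0,0,0.177]},
  {"linear": [-130,42,-60],"rot": [0,0,0.177]},
], jaw=1)

```text
time: 8.45
ee_pos: [0.5154, 0.0132, 0.125]
tcp_rot: [-3.141, -0.001, -0.119]
ft_force: [0.2, -0.2, -0.4]
width: 0.0855
```

```bash
cat >> h.py <<'E'
def board(c,lo=.011):
    "rect of the white board (and its food) in the world from a colour seed"
    P,v,u=cloud(c); hsv=cv2.cvtColor(c["color"],cv2.COLOR_RGB2HSV)[v,u].astype(int)
    m=(hsv[:,1]<60)&(hsv[:,2]>110)&(P[:,2]>lo)&(P[:,2]<.024)&(P[:,0]>.42)&(P[:,0]<.68)&(abs(P[:,1]-.035)<.07)
    r=cv2.minAreaRect((P[m][:,:2]*1000).astype(np.float32)); print("board",m.sum(),np.round(r[0],1),np.round(r[1],1),round(r[2],1))
E
python3 - <<'E'
from h import *
goto(.516,.014,.016,-.12)
for n in ["top","wrist"]:
    c=optics.capture(n); print(n); board(c)
cv2.imwrite("pics/w2.png",c["color"][:,:,::-1])
E
```

```text
t 8.45 tcp [0.5154 0.0132 0.125 ] [-3.141e+00 -1.000e-03 -1.190e-01] F [ 0.2 -0.2 -0.4] w 0.085
lin [  0.4  -0.8 109. ] rot [-0.001 -0.001  0.001]
top
board 0 [0. 0.] [0. 0.] 0.0
wrist
board 3647 [514.5  12.6] [40.1 89.6] 83.4
```

View pics/w2.png

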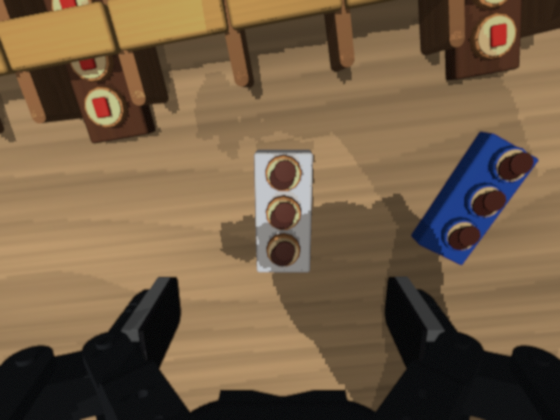

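The wrist view shows the white board centred between the jaws at (210,284), blue well clear at right (200,475), and the fingers beside it. The board is at (0.5145, 0.0126) with yaw −0.115. Descending to straddle it.

Call:
jog_arm([
  {"linear": [-1,0,15],"rot": [0,0,0]},
  {"linear": [-1,0,35],"rot": [0,0,0]},
  {"linear": [-1,0,55],"rot": [0,0,0]},
  {"linear": [-1,0,75],"rot": [0,0,0]},
  {"linear": [-1,0,90],"rot": [0,0,0]},
  {"linear": [-1,0,100],"rot": [0,0,0]},
  {"linear": [-1,0,107],"rot": [0,0,0]},
  {"linear": [-1,0,109],"rot": [0,0,0]},
], jaw=0.75)

```text
time: 9.55
ee_pos: [0.5157, 0.0141, 0.0159]
tcp_rot: [-3.14, -0.001, -0.119]
ft_force: [-0.1, 0.4, -0.3]
width: 0.064
```

Call:
jog_arm([
  {"linear": [0,0,0],"rot": [0,0,0]},
  {"linear": [0,0,0],"rot": [0,0,0]},
  {"linear": [0,0,0],"rot": [0,0,0]},
  {"linear": [0,0,0],"rot": [0,0,0]},
  {"linear": [0,0,0],"rot": [0,0,0]},
  {"linear": [0,0,0],"rot": [0,0,0]},
  {"linear": [0,0,0],"rot": [0,0,0]},
  {"linear": [0,0,0],"rot": [0,0,0]},
], jaw=0.53)

```text
time: 10.55
ee_pos: [0.5157, 0.0141, 0.0159]
tcp_rot: [-3.14, -0.001, -0.119]
ft_force: [0.1, 0.1, 0.1]
width: 0.0455
```

```bash
python3 - <<'E'
from h import *
R=Ro.from_euler("z",.053).as_matrix()[:2,:2]; p=np.array([.6437,.0289])+R@[-.115,.0325]
goto(*p,.015,.053)
E
```

```text
t 10.55 tcp [0.5157 0.0141 0.0159] [-3.14e+00 -1.00e-03 -1.19e-01] F [0.1 0.1 0.1] w 0.045
lin [  6.5 -42.3   1. ] rot [-0.001 -0.001 -0.172]
```

Call:
jog_arm([
  {"linear": [0,-4,0],"rot": [0,0,-0.02]},
  {"linear": [1,-9,0],"rot": [0,0,-0.05]},
  {"linear": [2,-15,0],"rot": [0,0,-0.08]},
  {"linear": [3,-21,0],"rot": [0,0,-0.11]},
  {"linear": [4,-28,0],"rot": [0,0,-0.14]},
  {"linear": [5,-35,0],"rot": [0,0,-0.172]},
  {"linear": [6,-42,0],"rot": [0,0,-0.172]},
  {"linear": [6,-42,0],"rot": [0,0,-0.172]},
])

```text
time: 11.55
ee_pos: [0.5267, 0.0558, 0.016]
tcp_rot: [-3.14, -0.002, 0.054]
ft_force: [-0.7, 0.6, -0.1]
width: 0.0453
```

Call:
jog_arm([
  {"linear": [0,0,-15],"rot": [0,0,0]},
  {"linear": [0,0,-35],"rot": [0,0,0]},
  {"linear": [0,0,-60],"rot": [0,0,0]},
  {"linear": [0,0,-85],"rot": [0,0,0]},
  {"linear": [-25,0,-90],"rot": [0,0,0]},
  {"linear": [-50,0,-90],"rot": [0,0,0]},
  {"linear": [-75,0,-90],"rot": [0,0,0]},
  {"linear": [-75,0,-90],"rot": [0,0,0]},
])

```text
time: 12.55
ee_pos: [0.4507, 0.0513, 0.1068]
tcp_rot: [-3.141, -0.002, 0.054]
ft_force: [0.6, 0.3, 0.0]
width: 0.0452
```

```bash
cat >> h.py <<'E'
def rackf(x,y): return np.array([.6437,.0289])+Ro.from_euler("z",.053).as_matrix()[:2,:2]@[x/1000,y/1000]
def to_rack(p): return Ro.from_euler("z",.053).as_matrix()[:2,:2].T@(np.array(p)-[.6437,.0289])*1000
E
python3 - <<'E'
from h import *
c=optics.capture("wrist"); board(c); cv2.imwrite("pics/w3.png",c["color"][:,:,::-1])
goto(*rackf(-190,30),.018,.053)
E
```

```text
board 5952 [525.3  53. ] [90.3 40.1] 3.4
t 12.6 tcp [0.4518 0.0514 0.1068] [-3.141e+00 -3.000e-03  5.400e-02] F [-0.5  0.  -0.8] w 0.045
lin [ 0.2  2.7 88.8] rot [-0.001 -0.003  0.001]
```

View pics/w3.png

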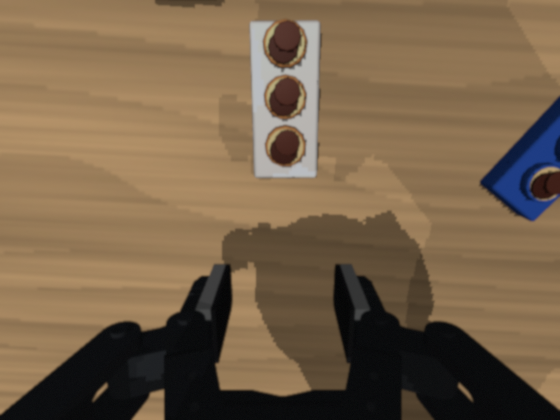

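The wrist view shows the board straight at (100,285). It sits at rack (−117, 30.3) with yaw within 0.01 of the rack's. Now I'll narrow the jaws to 39 mm over the fingers, descend behind the board and push.

Call:
jog_arm([
  {"linear": [-3,2.5,10],"rot": [0,0,0]},
  {"linear": [-3,2.5,25],"rot": [0,0,0]},
  {"linear": [-3,2.5,40],"rot": [0,0,0]},
  {"linear": [-3,2.5,55],"rot": [0,0,0]},
  {"linear": [-3,2.5,70],"rot": [0,0,0]},
  {"linear": [-3,2.5,82],"rot": [0,0,0]},
  {"linear": [-3,2.5,88],"rot": [0,0,0]},
  {"linear": [-3,2.5,88],"rot": [0,0,0]},
], jaw=0.12)

```text
time: 13.6
ee_pos: [0.4491, 0.0489, 0.0186]
tcp_rot: [-3.141, -0.002, 0.054]
ft_force: [-1.4, -0.1, 0.5]
width: 0.0102
```

```bash
python3 - <<'E'
from h import *
s=robot.read_state(); print(to_rack(s["ee_pos"][:2]))
goto(*rackf(-120,30),.018,.055)
E
```

```text
[-193.24405714   30.26240831]
t 13.6 tcp [0.4491 0.0489 0.0186] [-3.141e+00 -2.000e-03  5.400e-02] F [-1.4 -0.1  0.5] w 0.01
lin [73.2  0.3  0.7] rot [-0.001 -0.002 -0.001]
```

Call:
jog_arm([
  {"linear": [8,0,0],"rot": [0,0,0]},
  {"linear": [15,0,0],"rot": [0,0,0]},
  {"linear": [21,0,0],"rot": [0,0,0]},
  {"linear": [28,0,0],"rot": [0,0,0]},
  {"linear": [36,0,0],"rot": [0,0,0]},
  {"linear": [44,0,0],"rot": [0,0,0]},
  {"linear": [52,0,0],"rot": [0,0,0]},
  {"linear": [58,0,0],"rot": [0,0,0]},
])

```text
time: 14.6
ee_pos: [0.5076, 0.052, 0.0187]
tcp_rot: [-3.141, -0.002, 0.054]
ft_force: [-1.8, 0.3, 0.0]
width: 0.0102
```

```bash
python3 - <<'E'
from h import *
s=robot.read_state(); print(to_rack(s["ee_pos"][:2]))
goto(*rackf(-67,30),.018,.054)
c=optics.capture("wrist"); board(c); cv2.imwrite("pics/w4.png",c["color"][:,:,::-1])
E
```

```text
[-134.69210631   30.31304245]
t 14.6 tcp [0.5076 0.052  0.0187] [-3.141e+00 -2.000e-03  5.400e-02] F [-1.8  0.3  0. ] w 0.01
lin [67.7  0.4  0.8] rot [-0.001 -0.002 -0.   ]
board 13441 [563.6  55. ] [90.4 40.3] 3.2
```

View pics/w4.png

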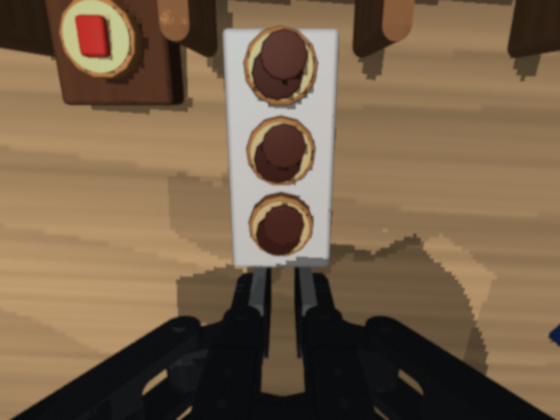

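The board is square at (145,282), entering between the dividers at cols 200 and 372. It sits at rack (−78.6, 30.3), with 67.6 mm left to go.

Call:
jog_arm([
  {"linear": [7,0,0],"rot": [0,0,0]},
  {"linear": [15,0,0],"rot": [0,0,0]},
  {"linear": [23,0,0],"rot": [0,0,0]},
  {"linear": [31,0,0],"rot": [0,0,0]},
  {"linear": [39,0,0],"rot": [0,0,0]},
  {"linear": [47,0,0],"rot": [0,0,0]},
  {"linear": [55,0,0],"rot": [0,0,0]},
  {"linear": [62,0,0],"rot": [0,0,0]},
])

```text
time: 15.65
ee_pos: [0.5706, 0.0554, 0.0189]
tcp_rot: [-3.141, -0.003, 0.054]
ft_force: [-0.7, 0.0, 0.0]
width: 0.0099
```

Call:
jog_arm([
  {"linear": [1,0,0],"rot": [0,0,0]},
  {"linear": [2,0,0],"rot": [0,0,0]},
  {"linear": [3,0,0],"rot": [0,0,0]},
  {"linear": [4,0,0],"rot": [0,0,0]},
  {"linear": [4.5,0,0],"rot": [0,0,0]},
  {"linear": [5,0,0],"rot": [0,0,0]},
  {"linear": [5,0,0],"rot": [0,0,0]},
  {"linear": [5,0,0],"rot": [0,0,0]},
])

```text
time: 16.65
ee_pos: [0.5738, 0.0556, 0.0187]
tcp_rot: [-3.141, 0.001, 0.054]
ft_force: [-12.4, -1.0, 9.0]
width: 0.0104
```

```bash
python3 - <<'E'
from h import *
s=robot.read_state(); print(to_rack(s["ee_pos"][:2]))
goto(*rackf(-67,30),.018,.054)
E
```

```text
[-68.36498043  30.37076077]
t 16.65 tcp [0.5738 0.0556 0.0187] [-3.141e+00  1.000e-03  5.400e-02] F [-12.4  -1.    9. ] w 0.01
lin [1.4 0.4 0.7] rot [-0.     0.001 -0.   ]
```

Resistance has risen to 12 N right at the expected home point. I'll press a touch more to confirm it's against the stop.

Call:
jog_arm([
  {"linear": [0.5,0,0],"rot": [0,0,0]},
  {"linear": [1,0,0],"rot": [0,0,0]},
  {"linear": [1.5,0,0],"rot": [0,0,0]},
  {"linear": [2,0,0],"rot": [0,0,0]},
  {"linear": [2.5,0,0],"rot": [0,0,0]},
  {"linear": [2.5,0,0],"rot": [0,0,0]},
  {"linear": [2.5,0,0],"rot": [0,0,0]},
  {"linear": [2.5,0,0],"rot": [0,0,0]},
])

```text
time: 17.65
ee_pos: [0.5739, 0.0556, 0.0183]
tcp_rot: [3.141, 0.005, 0.054]
ft_force: [-17.9, -1.1, 13.2]
width: 0.0105
```

Call:
jog_arm([
  {"linear": [-3,0,0],"rot": [0,0,0]},
  {"linear": [-10,0,0],"rot": [0,0,0]},
  {"linear": [-25,0,0],"rot": [0,0,0]},
  {"linear": [-40,0,-20],"rot": [0,0,0]},
  {"linear": [-55,0,-50],"rot": [0,0,0]},
  {"linear": [-65,0,-90],"rot": [0,0,0]},
  {"linear": [-65,0,-120],"rot": [0,0,0]},
  {"linear": [-65,0,-120],"rot": [0,0,0]},
])

```text
time: 18.65
ee_pos: [0.5107, 0.0522, 0.1407]
tcp_rot: [3.141, 0.001, 0.054]
ft_force: [0.3, -1.1, -0.1]
width: 0.0102
```

```bash
python3 - <<'E'
from h import *
s=robot.read_state(); print(s["time"],s["ee_pos"])
c=optics.capture("wrist"); cv2.imwrite("pics/w5.png",c["color"][:,:,::-1])
P,v,u=cloud(c); q=np.c_[(P[:,:2]-[.6437,.0289])@Ro.from_euler("z",.053).as_matrix()[:2,:2]*1000,P[:,2]*1000]
for n,y in [("toast",30),("tomato_a",90)]:
    m=(abs(q[:,1]-y)<26)&(q[:,2]>12)&(q[:,2]<23)&(q[:,0]<-41)&(q[:,0]>-80)
    print(n,m.sum(),"x front",np.percentile(q[m,0],2),"y",np.percentile(q[m,1],[2,98]),"z",np.median(q[m,2]))
    for a in (y-12,y,y+12):
        k=m&(abs(q[:,1]-a)<4); print(a,np.round(q[k,0].min(),1) if k.any() else None)
E
```

```text
18.65 [0.51073964 0.05216713 0.14070643]
toast 1144 x front -56.22962409202616 y [11.18061071 49.41392967] z 17.13471023178412
18 -56.2
30 -56.2
42 -56.3
tomato_a 1247 x front -58.289222031899826 y [ 68.94081397 107.50776185] z 17.04885069745965
78 -58.3
90 -58.3
102 -58.3
```

View pics/w5.png

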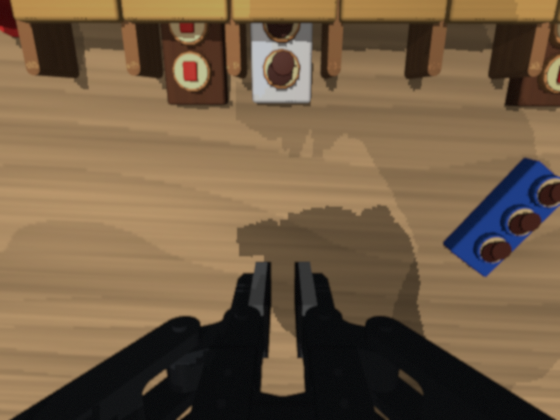

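The board sits in the third gap, flat and square, with its front at rack x = −56.2 mm (−56 expected). The neighbouring and blue boards are where they were, and the gripper is clear. Handing in.

```bash
python3 -c "
from bench import robot
print(robot.finish_job())"
```

```text
the job is handed in; nothing more can be done
None
```

The white sausage-toast board is fully home in the third gap from the red post, and I handed the job in at about 18.7 s, well under the 69 s limit.

**Rail:** I ran the shut fingertips along the brass rail from the red-post end over gaps 1, 2 and 3. The force read 5–10 N at each check, and I stopped and lifted off over the middle of gap 3. The first touchdown was harder than intended, about 60 N at the fingertips against the 120 N wrist limit. I eased it off before sliding.

**Board:** I lined it up with the third gap between loosely open jaws, without gripping it, then pushed it in from behind with two fingertips. It stopped against the back stop: pressing from 12 N to 18 N no longer moved it.

**Last checks:**
- **Toast board:** the final wrist picture puts its outer end at rack x = −56.2 mm (−56 expected). It is square and flat.
- **Other items:** the tomato board in gap 2 and the blue look-alike look undisturbed. The bottle and bowl were out of that view, and the other tomato board only partly in it. The arm never worked close to any of those three.
- **Gripper:** clear of everything, with wrist force at about zero.

No check failed. The tomato board in gap 2 measured 2 mm farther out than the toast board (−58.3 mm). I have no earlier measurement to compare it with, but nothing touched it.

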